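# Zero the peak pointer and hold a contact rod on a battery terminal

### The arm

A 7-joint arm with a two-finger parallel gripper is mounted at the origin on the work surface. World frame = base frame: x ahead of the robot, y to its left, z up, the work surface at z = 0. Lengths are in mm, angles in rad, forces in N, time in s.
With the tool pointing down it reaches from about 425 to 975 mm from the base axis. Payload 16.7 kg.
Tool frame: the origin (TCP) lies on the centre line of the jaws, within the pads' length; the fingertips stand 8 mm ahead of it and the grasp point (between the pads) lies 11 mm behind it; z points along the fingers, y is the line along which they close (so a half turn about z gives the same grasp; the last joint's range is limited). The gripper opens to 85 mm and grips with 20 to 120 N. Pads are 22 mm wide; open, the fingers measure 114 mm over their backs; the gripper's body (76 mm by 85 mm) begins 54 mm behind the grasp point. The pads swing forward as they close: fully open they stand 13 mm farther back than shut.
Start: joints at [-1.433, 0.426, 0.074, 1.606, -0.034, 1.111, -0.067], TCP at [191.6, 647.199, 239.302] pointing down, gripper open.
Joint ranges: [-2.85, 2.85], [-0.5, 2.14], [-1.23, 1.37], [0.21, 2.46], [-1.02, 4.16], [0.16, 2.05], [-2.73, 2.73]. Speed limits (rad/s): [1.89, 1.89, 2.39, 2.39, 3.01, 3.01, 3.01].

### API

Orientations are given as a unit quaternion [x, y, z, w].
In Python, from rig import arm gives the robot as it stands. The module is installed in compiled form; this text tells all that it offers.
- The arm moves only by the shell command python3 -m jog 'ROWS' [FORCE]. ROWS is JSON, a list of rows, each a list of 7 numbers: the shift along the world's x, y, z in units of 40 mm (1.0 is 40 mm), then the turn, a rotation vector about the world's x, y, z in units of 5 degrees (1.0 is 5 degrees), then the opening, from -1 (shut) to 1 (fully open). In form: [[tx, ty, tz, ax, ay, az, fingers], ...]. A call has 1 to 5 rows; each row shifts and turns the commanded pose from where the row before left it; what a row does not reach is not made up. A row lasts 1/10 s, in which the tool goes at most 50 mm and 8.59 degrees, less where a joint would pass 70% of its speed; a pose out of reach is approached as far as the arm can. A call is refused whole if a number of a shift passes 1 or a number of a turn 1, either way. A call with a gripper value outside its range is refused whole. The fingers move at their own pace and stop on an object; FORCE is the grip in N (left out, the last holds). Time passes only in rows, so rows that do not move let the fingers close. It gives the time, the measured TCP pose, the force, the opening and the grip force at its end, in the units of the state.
- arm.sense(): the state, without advancing time (a new reading comes with each control period).
- arm.snapshot(name): name is "scene" or "side" or "wrist"; returns the picture (384x512x3 uint8, red, green, blue); there is no depth.
- arm.camera_model(name): a dict with "mtx" (3x3 intrinsics, pixels), "camera_from_world" (4x4, takes a point from world to camera coordinates). Camera axes: x right, y up, looking along -z (the intrinsics and any distortion apply to the point x, -y, -z); pixel columns grow to the right and rows downward; lengths in mm; the calibration is good to about 2 mm. The wrist camera is an equidistant fisheye: a pixel r from the principal point sees the ray r / f radians off the axis. A picture is of the moment at which its call begins: read the wrist's pose just before it. camera_model takes no time and is no camera call; for the wrist camera it gives the pose at the moment of the call.
- arm.hand_in(): hands the job in; it is judged then, once.
The state is a dict: "clock": time; "joint_pos": joint angles; "qd": joint speeds; "tau": joint torques, N m; "ee_pos": TCP position; "tool_rot": TCP orientation; "force": force on the tool from outside, world axes, zero at the start; "wrist_torque": the same for the moment, N m; "gripper_width": opening from 0.0 (shut) to 1.0 (fully open); "gripper_force": force on a finger pad.
Only numpy, scipy, OpenCV 4.12 (cv2) and the standard library are available. Lean on these libraries where they do the work, as an engineer would, in place of code of your own. Each camera call takes 0.05 s, during which the arm holds its last target. There are 200 camera calls.

### The job

First turn the black peak-pointer knob on top of the white tester fully back (anticlockwise) to its zero stop. Then take the red-handled contact rod out of the grey holder, feed it down through both brass guide bushings of the contact stand, upper then lower, and push the copper spring contact on the battery about halfway down. Finish while still gripping the rod and holding it pressed there, and leave the black-handled rod, the spare battery and the screwdriver where they are.

Things in the scene. Friction and masses are not known exactly. Their poses are not given: they have to be found in the camera images.
- tester: fixed white instrument case, 150 x 150 mm, flat top at 62 mm height; origin at the centre of its underside, z up. The pointer knob turns about the vertical axis through the origin. Its printed scale starts with a red zero mark on the +x side.
- peak_pointer (a joint): angle of the pointer knob in rad: 0 at the zero stop (pointer along the tester's +x axis), growing clockwise seen from above, up to 1.7. It begins 0.6 to 1.3 away from zero, so it must be turned anticlockwise; light friction of 0.03 N m, it stays where it is left, and a rigid stop ends it at 0.
- pointer_grip (a point): point on the knob's axis to grip, 91 mm above the table. The black bar grip is 44 mm long, 14 mm thick and reaches from 70 to 97 mm height; its long direction is this point's x axis (the red pointer end is +x) and turns with the knob. Under it is a black disc of 42 mm diameter from 63 to 70 mm height.
- holder: fixed grey block 60 x 140 x 50 mm (its x, y, z), origin at the centre of its underside. Two vertical sockets, 13.5 mm bore and 40 mm deep, at 35 mm either side of the centre along its y axis; the red rod stands in one and the black rod in the other. Grip a rod with the fingers closing along the holder's x axis.
- red_rod: loose contact rod, 160 mm long, about 90 g: brass shank 12 mm in diameter from the tip up to 110 mm with a chamfered end (8 mm flat), then a round red handle 20 mm in diameter from 110 to 160 mm. Origin at the tip's centre, z along the rod towards the handle. It stands upright in its socket, tip 10 mm above the table.
- red_rod_tip (a point): centre of the red rod's lower end face (same point as its origin)
- red_rod_grip (a point): middle of the red handle, on the axis, 135 mm above the tip
- black_rod: bystander: the same rod with a black handle, standing in the other socket; leave it there
- stand: fixed contact stand with a small orange and purple battery clamped in it. Origin on the table, straight under the common vertical axis of both bushings; z up, base plate from -50 to 120 mm along x and -48 to 72 mm along y. Aluminium post 34 x 18 mm, 173 mm high, 58 mm from the axis along +y; it carries two brass bushing blocks 44 x 44 x 15 mm.
- upper_bushing (a point): centre of the upper bushing's top mouth, 170 mm above the table. Bore 15 mm, with a 4 mm lead-in chamfer, block from 155 to 170 mm height
- lower_bushing (a point): centre of the lower bushing's top mouth, 115 mm above the table, straight under the upper one. Same bore and chamfer, block from 100 to 115 mm height
- contact_top (a point): top centre of the copper spring contact (24 mm disc) on the battery terminal, straight under the bushings, 86 mm above the table when free; moves down as it is pressed
- contact (a joint): how far the copper contact is pressed, m: 0 free, 0.014 at its bottom stop. Spring of 600 N/m (about 4 N at halfway, 8 N at the bottom); the rod's own weight presses it only about 2 mm.
- spare_battery: bystander: loose orange and purple battery 45 x 97 x 52 mm (58 mm over its terminals), origin at the centre of its underside
- screwdriver: bystander: loose yellow-handled screwdriver lying on the table
Mind the look-alikes: they are no part of the job. Leave any blue or purple look-alike of the red_rod alone.

How it is judged (in metres and radians):
On the way, in this order (a step that is already met when the one before it is completed fails the run):
1. the peak pointer is back at its zero stop (value of joint peak_pointer below 0.08 rad), for 0.2 s.
2. the red rod is lifted clear of the holder (height (world z) of red_rod_tip above 0.055 m and contact force between the fingers and red_rod above 1 N), for 0.1 s.
3. the red rod spans both bushings (horizontal distance between red_rod_tip and lower_bushing below 0.006 m and angle between the z axis of red_rod and the z axis of stand, either way round below 0.1 rad and z of red_rod_tip in the frame of stand between 0.068 and 0.096 m), for 0.1 s.
At the end, for the whole second after the job is handed in: The pointer is within 0.08 rad of its zero stop; the red rod is gripped and still, upright within 0.1 rad, through both bushings (tip within 6 mm of their axis and below the lower one), and holds the copper contact pressed 3.5 to 11.5 mm of its 14 mm travel, which the rod's weight alone cannot do (all of step 3 and value of joint peak_pointer below 0.08 rad and value of joint contact between 0.0035 and 0.0115 m and contact force between the fingers and red_rod above 1 N and linear speed of red_rod below 0.02 m/s); the arm keeps its last pose, push and grip.
It fails at once if the black rod is disturbed (moved over 25 mm) (distance of black_rod from where it was at the start of the episode above 0.025 m).
It fails at once if the spare battery is disturbed (moved over 25 mm) (distance of spare_battery from where it was at the start of the episode above 0.025 m).
It fails at once if the screwdriver is disturbed (moved over 25 mm) (distance of screwdriver from where it was at the start of the episode above 0.025 m).
It also fails if it takes over 64 s, if anything falls off the work surface, if the arm or the gripper's body presses on something with over 40 N, if the wrist force passes 120 N, or if a joint passes its speed limit or range.

## Working session

There is one attempt and no reset: what is moved stays moved. The work goes in short steps, Python scripts to look and compute and a shell command to move; the robot and the scene stay as the last step left them, time stands still between calls to the robot, and variables do not carry over. Pictures are saved under pics/ and viewed, at most 10 in all, crops included, and the job is handed in when it is done.

```bash
mkdir -p pics; python3 - <<'E'
from rig import arm
import cv2
for n in("scene","side","wrist"):
    m=arm.camera_model(n); print(n,m['mtx'],m['camera_from_world'],[k for k in m], m.get('dist'))
a=[arm.snapshot(n) for n in("scene","side","wrist")]
for n,i in zip(("scene","side","wrist"),a): cv2.imwrite(f"pics/{n}0.png",i[:,:,::-1])
cv2.imwrite("pics/s0.png",cv2.resize(a[0][:,:,::-1],(800,600),interpolation=cv2.INTER_CUBIC))
cv2.imwrite("pics/d0.png",cv2.resize(a[1][:,:,::-1],(800,600),interpolation=cv2.INTER_CUBIC))
print(arm.sense())
E
```

```text
scene [[383.38274095   0.         259.23123335]
 [  0.         383.38274095 200.04590095]
 [  0.           0.           1.        ]] [[ 7.65341072e-01  6.43624777e-01  4.36720809e-04 -4.40153939e+02]
 [-3.78344263e-01  4.49344061e-01  8.09287052e-01  1.44844916e+02]
 [ 5.20680961e-01 -6.19545851e-01  5.87413207e-01 -1.22505891e+03]
 [ 0.00000000e+00  0.00000000e+00  0.00000000e+00  1.00000000e+00]] ['mtx', 'camera_from_world'] None
side [[489.23351378   0.         251.58145073]
 [  0.         489.23351378 193.83860932]
 [  0.           0.           1.        ]] [[-9.79579620e-01 -1.99908801e-01  2.14531728e-02  5.59999163e+02]
 [ 1.19882809e-01 -4.95094176e-01  8.60528831e-01 -1.68202654e+02]
 [-1.61405946e-01  8.45528372e-01  5.08949794e-01 -1.14805554e+03]
 [ 0.00000000e+00  0.00000000e+00  0.00000000e+00  1.00000000e+00]] ['mtx', 'camera_from_world'] None
wrist [[297.31863964   0.         255.85926774]
 [  0.         297.31863964 189.29367166]
 [  0.           0.           1.        ]] [[ 2.83652614e-01  9.58925769e-01 -1.60151946e-03 -6.74756746e+02]
 [-9.23324799e-01  2.72670140
[... 252 characters left out ...]
41,  0.4266041 ,  0.07385187,  1.60643276, -0.03407677,
        1.11081061, -0.06707843]), 'qd': array([ 2.20832609e-04, -1.18677904e-03,  2.99482546e-05, -2.20998871e-03,
       -4.42744378e-04,  1.20398426e-03, -1.73270124e-04]), 'tau': array([ 4.91246843e-03, -9.50315523e+01,  3.76453847e+00, -4.63761592e+01,
        1.95926445e-02,  7.85252749e-03, -1.43600340e-05]), 'ee_pos': array([191.52153411, 646.94690894, 238.77285113]), 'tool_rot': array([ 1.43392611e-01,  9.89665757e-01, -4.97123574e-04, -2.97414035e-05]), 'force': array([0.3852023 , 0.03632241, 0.27538641]), 'wrist_torque': array([-0.04139138,  0.00584904, -0.04012271]), 'gripper_force': 0.0, 'gripper_width': 1.0001727141941563}
```

View pics/s0.png

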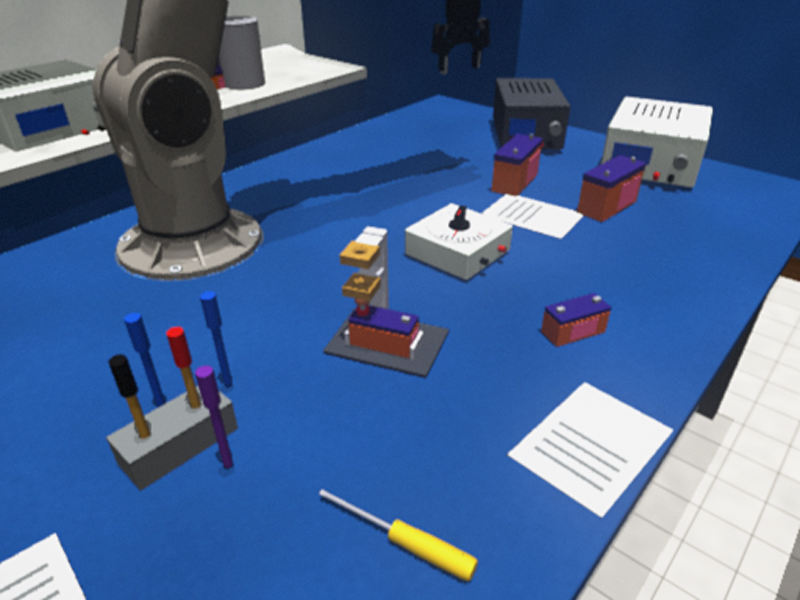

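View pics/d0.png

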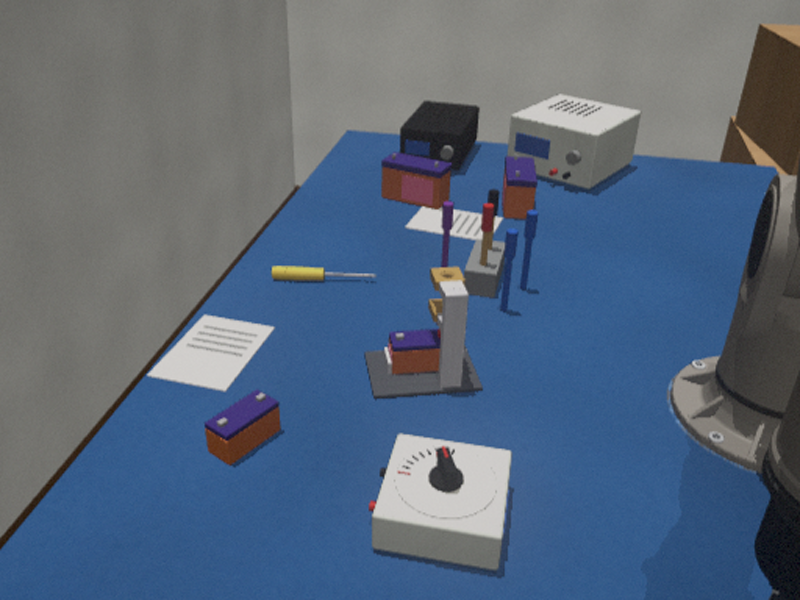

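The scene picture shows five rods: red handle at (178,345), black (122,375), purple (206,385), and blue at (137,335) and (209,310). Only the red-handled brass one in the grey holder fits. The stand is at (375,300) and the tester at (458,235), with the red pointer end of its knob pointing up-right. I'll confirm in enlarged crops.

```bash
python3 - <<'E'
import cv2,numpy as np
s=cv2.imread("pics/scene0.png"); d=cv2.imread("pics/side0.png")
def crop(i,x,y,w,h,k,f): cv2.imwrite(f,cv2.resize(i[y:y+h,x:x+w],None,fx=k,fy=k,interpolation=cv2.INTER_CUBIC))
a=cv2.resize(s[180:315,60:300],None,fx=10/3,fy=10/3,interpolation=cv2.INTER_CUBIC)[:, :]
cv2.imwrite("pics/c1.png",a)  # scale 3.333 origin (60,180)
# side: tester at (235..330, 275..365) and stand/holder (225..350,115..255)
t=cv2.resize(d[275:365,232:332],(400,360),interpolation=cv2.INTER_CUBIC)
u=cv2.resize(s[125:185,255:335],(400,300),interpolation=cv2.INTER_CUBIC)
h=cv2.resize(d[115:255,230:350],(400,467),interpolation=cv2.INTER_CUBIC)
c=np.zeros((600,800,3),np.uint8); c[:467,400:]=h; c[:300,:400]=u; c[300:600,:333]=cv2.resize(d[275:365,232:332],(333,300),interpolation=cv2.INTER_CUBIC)
cv2.imwrite("pics/c2.png",c)
E
```

```text
(no output)
```

View pics/c1.png

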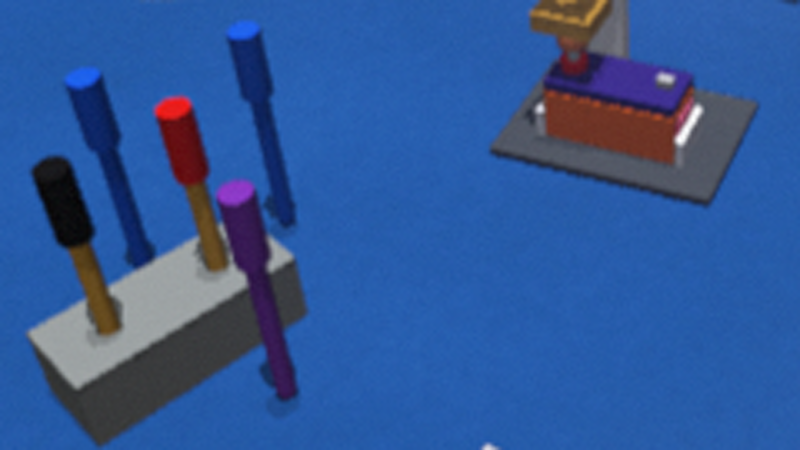

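View pics/c2.png

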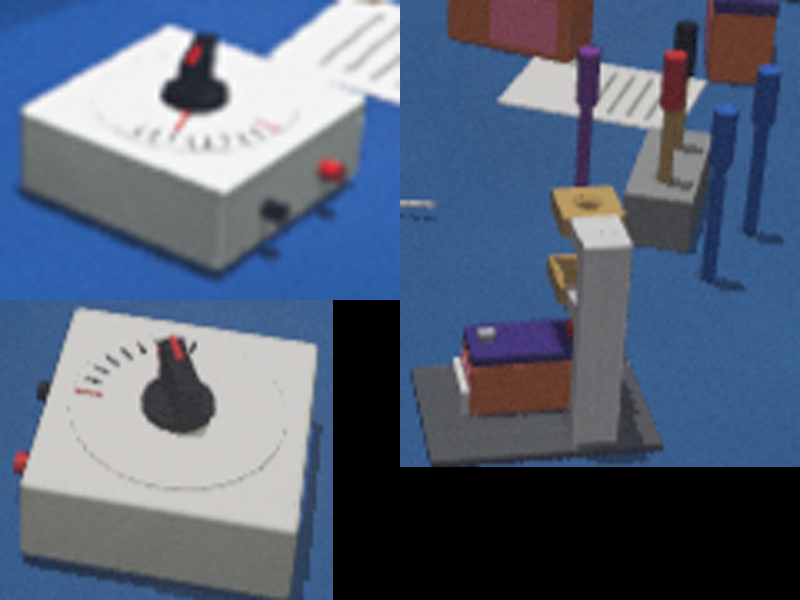

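The crop confirms that the red-handled rod is the one in the right-hand socket, at crop (180,140), with the purple rod standing close in front of it. Now I'll fit poses.

```bash
cat > h.py <<'E'
import numpy as np
from rig import arm
from scipy.optimize import least_squares
M={n:arm.camera_model(n) for n in("scene","side")}
def proj(n,P,m=None):
    m=m or M[n]; P=np.atleast_2d(P); c=P@m['camera_from_world'][:3,:3].T+m['camera_from_world'][:3,3]
    c=c*[1,-1,-1]
    if n=='wrist':
        r=np.hypot(c[:,0],c[:,1]); th=np.arctan2(r,c[:,2]); c=np.c_[c[:,:2]*(th/np.maximum(r,1e-9))[:,None],np.ones(len(c))]
    else: c=c/c[:,2:]
    return (c@m['mtx'].T)[:,:2]
def px(o,k,p): return (np.array(p,float)+.5)/k-.5+o
def fit(obs,model,x0):
    "obs: list of (cam,key,pixel[,cammodel]); model(x)->dict key->3d"
    f=lambda x:np.concatenate([(proj(o[0],model(x)[o[1]],o[3] if len(o)>3 else None)[0]-o[2]) for o in obs])
    s=least_squares(f,x0,loss='soft_l1',x_scale=[100,100,1][:len(x0)]); return s.x,np.round(f(s.x).reshape(-1,2),1)
def pose(x,p):
    c,s=np.cos(x[2]),np.sin(x[2]); return np.array([x[0]+c*p[0]-s*p[1],x[1]+s*p[0]+c*p[1],p[2]])
def rig(pts): return lambda x:{k:pose(x,v) for k,v in pts.items()}
E
cat > a.py <<'E'
from h import *
U=lambda x,y:px((255,125),5,(x,y)); T=lambda x,y:px((232,275),3.333,(x,y-300))
C=lambda x,y:px((60,180),10/3,(x,y)); H=lambda x,y:px((230,115),10/3,(x-400,y)); S=lambda x,y:px((0,0),1.5625,(x,y))
# tester: zero mark side. +x side has mark
pts={'a':(75,75,62),'b':(-75,75,62),'c':(-75,-75,62),'d':(75,-75,62),'z':(53,0,62)}
best=[]
for k0 in range(4):
  q='abcd'; q=q[k0:]+q[:k0]
  # cyclic CCW seen from above in scene: left, front, right, back
  obs=[('scene',q[0],U(24,108)),('scene',q[1],U(222,190)),('scene',q[2],U(363,97)),('scene',q[3],U(168,26)),('scene','z',U(270,126)),
   ('side','z',T(88,392))]
  x,r=fit(obs,rig(pts),[400,500,k0*1.57]); best.append((abs(r).sum(),x,r,q))
  x,r=fit(obs,rig(pts),[400,500,k0*1.57+1.57]); best.append((abs(r).sum(),x,r,q))
best.sort(key=lambda t:t[0]); x=best[0][1]; print('tester',x,best[0][2].tolist())
print('side corners',{k:proj('side',pose(x,v))[0].round(1).tolist() for k,v in pts.items()}, T(80,310),T(317,345),T(295,530),T(22,490))
# pointer end: red stripe top centre z97
for a in np.arange(0.4,1.5,.1): print(round(a,1),[proj(n,pose([x[0],x[1],x[2]-a],(16,0,97)))[0].round(1) for n in M])
print('seen',U(196,50),T(176,347))
def tri(z,**k):
    x,r=fit([(n,0,p) for n,p in k.items()],lambda x:{0:[x[0],x[1],z]},[500,-200]);return x.round(1),r.tolist()
print('red',tri(170,scene=C(174,106),side=H(675,55)),'red120',tri(120,scene=C(190,182)))
print('red50',tri(50,scene=C(214,268)),tri(50,side=H(665,183)))
print('black',tri(170,scene=C(52,166),side=H(686,26)))
print('purple',tri(160,scene=C(238,191),side=H(589,52)),tri(0,scene=C(286,395)))
print('blue1',tri(160,scene=C(85,77),side=H(769,70)),'blue2',tri(160,scene=C(245,30),side=H(726,112)))
print('bush',tri(170,scene=S(361,251)),tri(170,side=H(590,203)))
print('holder corners',[tri(50,scene=C(*p))[0] for p in((30,334),(78,387),(297,258))],[tri(50,side=H(*p))[0] for p in((690,207),(626,190))])
print('base corners',[tri(8,scene=C(*p))[0] for p in((492,152),(708,203),(757,103))])
print('post top',[tri(173,side=H(*p))[0] for p in((572,220),(585,246),(631,242),(614,217))])
E
python3 a.py
```

```text
tester [446.52943366 310.15258628   6.2770543 ] [[-1.7, -0.1], [-0.2, 0.2], [0.7, -0.5], [-0.1, -0.5], [-0.9, 0.5], [-1.2, 0.6]]
side corners {'a': [236.5, 329.5], 'b': [320.5, 344.1], 'c': [327.0, 287.5], 'd': [253.5, 276.1], 'z': [256.8, 302.8]} [255.65241524 277.65031503] [326.75952595 288.15136514] [320.15886589 343.65691569] [238.25067507 331.65571557]
0.4 [array([296.5, 136.4]), array([278. , 289.9])]
0.5 [array([296. , 136.5]), array([278.5, 289.4])]
0.6 [array([295.5, 136.6]), array([279.1, 289. ])]
0.7 [array([295. , 136.6]), array([279.7, 288.7])]
0.8 [array([294.4, 136.6]), array([280.4, 288.3])]
0.9 [array([293.9, 136.6]), array([281.1, 288.1])]
1.0 [array([293.3, 136.6]), array([281.8, 287.8])]
1.1 [array([292.8, 136.6]), array([282.6, 287.7])]
1.2 [array([292.2, 136.5]), array([283.5, 287.6])]
1.3 [array([291.7, 136.4]), array([284.3, 287.5])]
1.4 [array([291.2, 136.3]), array([285.1, 287.5])]
seen [293.8 134.6] [284.45529553 288.75142514]
red (array([ 460.6, -287.1]), [[-0.2, -0.1], [-0.3, 0.4]]) red120 (array([ 465.2, -292. ]), [[0.0, 0.0]])
red50 (array([ 463.4, -291.7]), [[-0.0, -0.0]]) (array([ 458.4, -286.1]), [[0.0, 0.0]])
black (array([ 457.2, -356.8]), [[-0.1, -0.1], [-0.2, 0.0]])
purple (array([ 536.2, -300.4]), [[-0.3, -0.3], [-0.6, 0.1]]) (array([ 535.9, -303. ]), [[0.0, -0.0]])
blue1 (array([ 382. , -298.6]), [[-0.3, -0.4], [-0.6, 0.4]]) blue2 (array([ 411.8, -209. ]), [[-0.3, -0.6], [-0.5, -0.1]])
bush (array([500.4,  -9.9]), [[-0.0, -0.0]]) (array([493.5, -11.7]), [[-0.0, 0.0]])
holder corners [array([ 428.5, -390.2]), array([ 485.1, -392.7]), array([ 494.8, -254.1])] [array([ 432.9, -246.9]), array([ 490.3, -264.7])]
base corners [array([473.1, -74.2]), array([627.4, -16.3]), array([585.3,  96.6])]
post top [array([501.6,  21.3]), array([487.8,  54.8]), array([458.3,  42.1]), array([473.9,  10.1])]
```

```bash
python3 -m jog '[[0.64,-0.84,0,0,0,-0.93,1],[0.64,-0.84,0,0,0,-0.93,1],[0.64,-0.84,0,0,0,-0.93,1],[0.64,-0.84,0,0,0,-0.93,1],[0.64,-0.84,0,0,0,-0.93,1]]' 30
python3 -m jog '[[0.64,-0.84,0,0,0,-0.93,1],[0.64,-0.84,0,0,0,-0.93,1],[0.64,-0.84,0,0,0,-0.93,1],[0.64,-0.84,0,0,0,-0.93,1],[0.64,-0.84,0,0,0,-0.93,1]]'
python3 -m jog '[[0,0,0,0,0,0,1],[0,0,0,0,0,0,1]]'
cat > w.py <<'E'
import sys,cv2,pickle
from h import *
n=sys.argv[1]; m=arm.camera_model("wrist"); s=arm.sense(); i=arm.snapshot("wrist")
pickle.dump((m,s),open(n+".pkl","wb")); cv2.imwrite(f"pics/{n}_raw.png",i[:,:,::-1])
cv2.imwrite(f"pics/{n}.png",cv2.resize(i[:,:,::-1],(800,600),interpolation=cv2.INTER_CUBIC))
c=m['camera_from_world'];print('cam',(-c[:3,:3].T@c[:3,3]).round(1),'tcp',s['ee_pos'].round(1),s['tool_rot'].round(3),s['clock'])
E
python3 w.py w1
```

```text
clock: 0.65
ee_pos: [320.4, 477.6, 239.2]
tool_rot: [0.341, 0.94, -0.0, -0.0]
force: [0.4, 0.2, 0.4]
gripper_width: 1.0
gripper_force: 0.0
clock: 1.15
ee_pos: [448.3, 309.7, 239.3]
tool_rot: [0.524, 0.852, 0.0, -0.0]
force: [0.8, 1.0, 0.6]
gripper_width: 0.997
gripper_force: 0.0
clock: 1.35
ee_pos: [448.0, 310.4, 239.3]
tool_rot: [0.523, 0.852, -0.0, -0.0]
force: [-0.4, 0.5, -0.6]
gripper_width: 1.0
gripper_force: 0.0
cam [418.2 371.6 373.7] tcp [448.  310.4 239.3] [ 0.523  0.852 -0.    -0.   ] 1.35
```

View pics/w1.png

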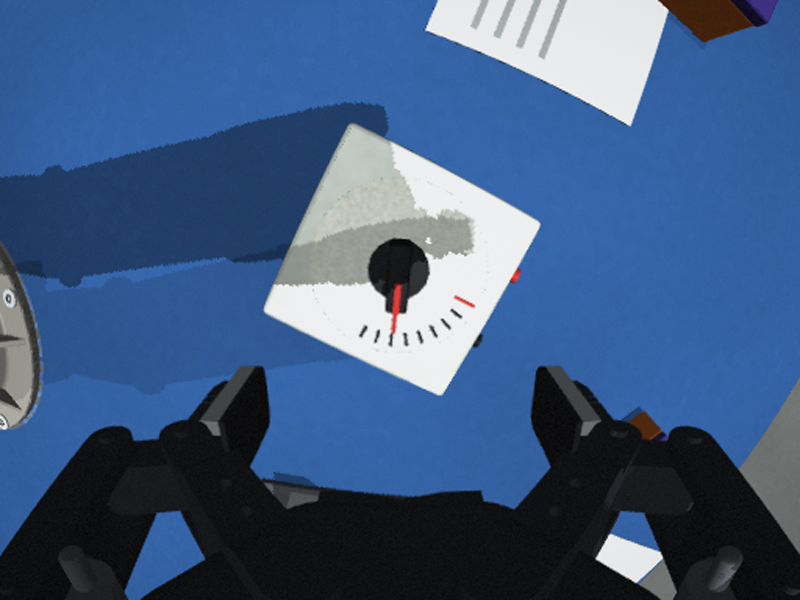

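The wrist view shows the tester's top corners at (352,124), (540,222), (441,395) and (264,312), the zero mark at (465,301), and the red pointer running from (398,290) to (394,330).

```bash
python3 - <<'E'
from h import *; import pickle
m,s=pickle.load(open('w1.pkl','rb')); W=lambda x,y:px((0,0),1.5625,(x,y))
pts={'a':(75,75,62),'b':(-75,75,62),'c':(-75,-75,62),'d':(75,-75,62),'z':(50,0,62)}
o=[('wrist','a',W(540,223),m),('wrist','b',W(352,124),m),('wrist','c',W(265,312),m),('wrist','d',W(441,394),m)]
x,r=fit(o,rig(pts),[446,310,0.]); print(x,r.tolist(),proj('wrist',pose(x,pts['z']),m)*1.5625)
for a in np.arange(.8,1.5,.1): print(round(a,2),[(proj('wrist',pose([*x[:2],x[2]-a],(q,0,z)),m)[0]*1.5625).round(0).tolist() for q,z in((0,97),(22,97),(40,62.5))])
E
```

```text
[ 4.48478394e+02  3.11445165e+02 -5.69911665e-03] [[3.2, 0.2], [-0.8, -2.8], [-2.8, 0.2], [0.9, 3.0]] [[462.63645675 299.55294022]]
0.8 [[399.0, 280.0], [410.0, 312.0], [416.0, 321.0]]
0.9 [[399.0, 280.0], [406.0, 313.0], [410.0, 322.0]]
1.0 [[399.0, 280.0], [403.0, 314.0], [405.0, 323.0]]
1.1 [[399.0, 280.0], [399.0, 314.0], [399.0, 323.0]]
1.2 [[399.0, 280.0], [396.0, 314.0], [393.0, 323.0]]
1.3 [[399.0, 280.0], [392.0, 313.0], [388.0, 322.0]]
1.4 [[399.0, 280.0], [389.0, 312.0], [382.0, 320.0]]
```

```bash
python3 -m jog '[[0,0.02,-0.9,0,0,-0.6,0],[0,0,-0.9,0,0,-0.6,0],[0,0,-0.9,0,0,0,0],[0,0,-0.7,0,0,0,0],[0,0,-0.4,0,0,0,0]]' 30
python3 -m jog '[[0,0,-0.1,0,0,0,0],[0,0,0,0,0,0,-0.5],[0,0,0,0,0,0,-1],[0,0,0,0,0,0,-1],[0,0,0,0,0,0,-1]]'
python3 -m jog '[[0,0,0,0,0,0,-1],[0,0,0,0,0,0,-1],[0,0,0,0,0,0,-1]]'
python3 -c "
from rig import arm;s=arm.sense();print(s['joint_pos'].round(2),s['wrist_torque'])"
```

```text
clock: 1.9
ee_pos: [445.7, 312.7, 84.8]
tool_rot: [0.565, 0.825, -0.001, -0.001]
force: [0.7, -0.0, 0.1]
gripper_width: 0.503
gripper_force: 0.0
clock: 2.4
ee_pos: [446.1, 312.3, 84.2]
tool_rot: [0.566, 0.824, -0.001, -0.001]
force: [-10.8, -2.2, 7.2]
gripper_width: 0.158
gripper_force: 30.0
clock: 2.7
ee_pos: [446.1, 312.3, 84.2]
tool_rot: [0.566, 0.824, -0.0, -0.001]
force: [-10.1, -1.9, 6.1]
gripper_width: 0.16
gripper_force: 30.0
[-1.    0.43  0.34  2.04 -0.22  0.7  -0.16] [-0.43570423  2.22851872 -0.00934163]
```

```bash
python3 -m jog '[[0,0,0,0,0,0.8,-1],[0,0,0,0,0,0.8,-1],[0,0,0,0,0,0.8,-1],[0,0,0,0,0,0.8,-1],[0,0,0,0,0,0.8,-1]]'
python3 -m jog '[[0,0,0,0,0,0.8,-1],[0,0,0,0,0,0.8,-1],[0,0,0,0,0,0.8,-1],[0,0,0,0,0,0.8,-1],[0,0,0,0,0,0.8,-1]]'
python3 -m jog '[[0,0,0,0,0,0.8,-1],[0,0,0,0,0,0.8,-1],[0,0,0,0,0,0.8,-1],[0,0,0,0,0,0.8,-1],[0,0,0,0,0,0.4,-1]]'
python3 -c "
from rig import arm;s=arm.sense();print(s['joint_pos'].round(2),s['wrist_torque'])"
```

```text
clock: 3.2
ee_pos: [445.8, 312.1, 84.2]
tool_rot: [0.413, 0.911, -0.001, -0.001]
force: [-13.6, -3.4, 8.2]
gripper_width: 0.155
gripper_force: 30.3
clock: 3.7
ee_pos: [445.4, 311.8, 84.2]
tool_rot: [0.248, 0.969, -0.001, -0.001]
force: [-15.7, -4.7, 10.9]
gripper_width: 0.159
gripper_force: 30.7
clock: 4.2
ee_pos: [445.3, 311.4, 84.2]
tool_rot: [0.094, 0.996, -0.001, -0.002]
force: [-16.3, -6.6, 13.4]
gripper_width: 0.157
gripper_force: 31.0
[-0.8   0.41  0.09  2.03 -0.05  0.7   0.7 ] [-1.41446845  3.89159261 -0.04540886]
```

```bash
python3 -m jog '[[0,0,0,0,0,0.7,-1],[0,0,0,0,0,0.7,-1],[0,0,0,0,0,0.4,-1],[0,0,0,0,0,0,-1]]'
python3 -c "
from rig import arm;s=arm.sense();print(s['joint_pos'].round(2),s['wrist_torque'])"
python3 -m jog '[[0,0,0,0,0,0.4,-1],[0,0,0,0,0,0.4,-1],[0,0,0,0,0,0,-1]]'
python3 -c "
from rig import arm;s=arm.sense();print(s['joint_pos'].round(2),s['wrist_torque'])"
```

```text
clock: 4.6
ee_pos: [445.2, 311.2, 84.1]
tool_rot: [0.016, 1.0, -0.001, -0.002]
force: [-18.2, -7.0, 15.7]
gripper_width: 0.156
gripper_force: 31.1
[-0.77  0.41  0.05  2.03 -0.03  0.71  0.84] [-1.56877689  3.98606283  0.0200622 ]
clock: 4.9
ee_pos: [445.3, 311.1, 84.2]
tool_rot: [-0.018, 1.0, -0.001, -0.002]
force: [-19.1, -6.8, 14.0]
gripper_width: 0.158
gripper_force: 35.7
[-0.75  0.41  0.03  2.03 -0.02  0.71  0.9 ] [-1.49663788  4.0267241  -0.8186086 ]
```

The z torque has jumped to -0.8 N m, so the knob is at its stop. I'll release, rise and check.

```bash
python3 -m jog '[[0,0,0,0,0,0,-1],[0,0,0,0,0,0,0.2],[0,0,0,0,0,0,0.2],[0,0,0,0,0,0,0.2],[0,0,0.3,0,0,0,0.2]]'
python3 -m jog '[[0,0,0.9,0,0,0,0.2],[0,0,1,0,0,0,0.2],[0,0,1,0,0,0,0.2],[0,0,0.9,0,0,0,0.2],[0,0,0,0,0,0,0.2]]'
python3 w.py w2; python3 - <<'E'
import cv2;i=cv2.imread('pics/w2_raw.png')[60:270,120:400];cv2.imwrite('pics/w2c.png',cv2.resize(i,None,fx=2,fy=2,interpolation=cv2.INTER_CUBIC))
E
```

```text
clock: 5.4
ee_pos: [447.2, 311.7, 95.0]
tool_rot: [-0.018, 1.0, -0.001, -0.001]
force: [-0.7, -0.7, 0.3]
gripper_width: 0.6
gripper_force: 0.0
clock: 5.9
ee_pos: [449.4, 313.3, 253.2]
tool_rot: [-0.017, 1.0, 0.003, 0.003]
force: [1.2, 1.3, -0.7]
gripper_width: 0.596
gripper_force: 0.0
cam [381.4 310.5 387.2] tcp [449.4 313.3 253.2] [-0.017  1.     0.003  0.003] 5.9
```

View pics/w2c.png

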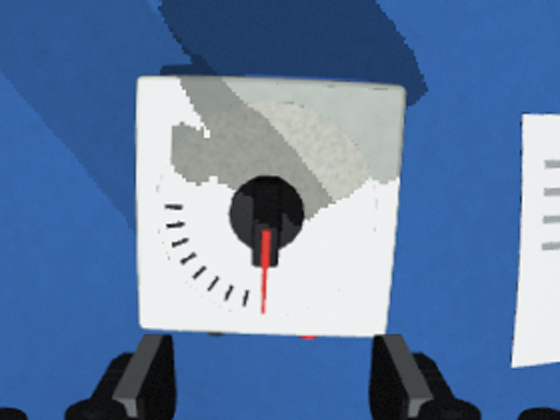

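The pointer now lies on the red zero mark (crop (265,270)), so it is at its stop. Next I'll look at the stand from above.

```bash
python3 -m jog '[[0.25,-0.93,0.15,0,0,-0.9,0.2],[0.25,-0.93,0.15,0,0,-0.9,0.2],[0.25,-0.93,0.15,0,0,-0.9,0.2],[0.25,-0.93,0.15,0,0,-0.9,0.2],[0.25,-0.93,0.15,0,0,-0.9,0.2]]'
python3 -m jog '[[0.25,-0.93,0.1,0,0,-0.9,0.2],[0.25,-0.93,0.1,0,0,-0.9,0.2],[0.25,-0.93,0.1,0,0,-0.9,0.2],[0.25,-0.93,0.1,0,0,-0.9,0.2],[0.25,-0.93,0.1,0,0,-0.9,0.2]]'
python3 -m jog '[[0,0,0,0,0,0,0.2],[0,0,0,0,0,0,0.2]]'; python3 w.py w3
```

```text
clock: 6.45
ee_pos: [497.4, 124.3, 277.1]
tool_rot: [0.179, 0.984, -0.0, -0.0]
force: [1.4, 0.7, -0.0]
gripper_width: 0.596
gripper_force: 0.0
clock: 6.95
ee_pos: [547.4, -61.6, 297.0]
tool_rot: [0.368, 0.93, -0.0, -0.0]
force: [0.8, 0.9, 0.3]
gripper_width: 0.598
gripper_force: 0.0
clock: 7.15
ee_pos: [547.3, -60.8, 296.8]
tool_rot: [0.367, 0.93, -0.0, -0.0]
force: [0.6, 0.7, -0.2]
gripper_width: 0.598
gripper_force: 0.0
cam [498.6 -13.8 431.2] tcp [547.3 -60.8 296.8] [ 0.367  0.93  -0.    -0.   ] 7.15
```

View pics/w3.png

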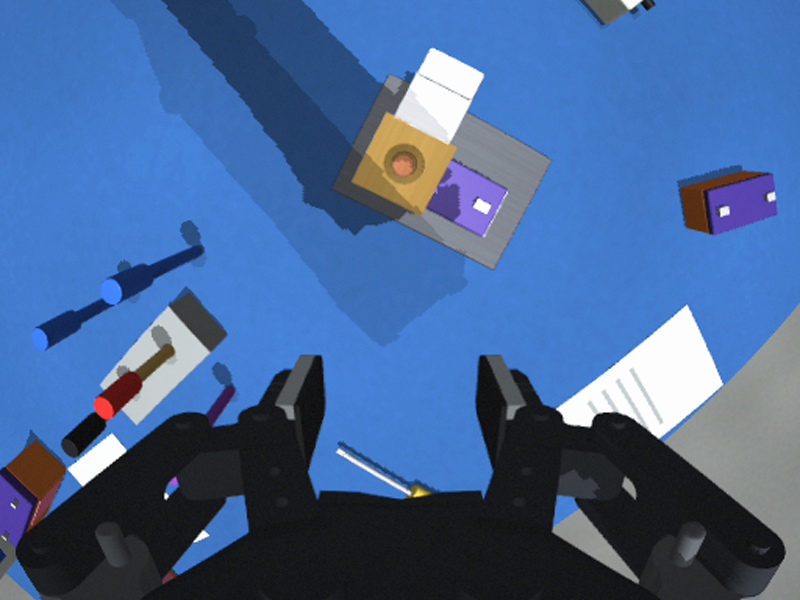

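The wrist view shows the upper bushing's top corners at (388,113), (456,147), (420,214) and (352,180), with the bore at (404,163). The red handle top is at (104,407).

```bash
python3 - <<'E'
from h import *; import pickle
m,s=pickle.load(open('w3.pkl','rb')); W=lambda x,y:px((0,0),1.5625,(x,y))
pts={'a':(22,22,170),'b':(-22,22,170),'c':(-22,-22,170),'d':(22,-22,170),'o':(0,0,170)}
o=[('wrist',k,W(*p),m) for k,p in dict(b=(388,113),a=(456,147),d=(420,214),c=(352,180),o=(404,163)).items()]
x,r=fit(o,rig(pts),[500,-10,.36]); print('wrist',x,r.tolist())
S=lambda x,y:px((0,0),1.5625,(x,y));H=lambda x,y:px((230,115),10/3,(x-400,y))
for q in (o+[('side','o',H(590,203)),('scene','o',S(361,251))],): print('all',*fit(q,rig(pts),[500,-10,.36]))
def one(z,ob): return fit(ob,lambda x:{0:[x[0],x[1],z]},[460,-290])
C=lambda x,y:px((60,180),10/3,(x,y))
print('red wrist',one(170,[('wrist',0,W(104,407),m)]),'black',one(170,[('wrist',0,W(72,446),m)]))
print('red50',one(50,[('wrist',0,W(170,349),m)]))
print('holder corners',[one(50,[('wrist',0,W(*p),m)])[0] for p in((173,303),(211,348),(140,424))])
E
```

```text
wrist [ 4.97417518e+02 -1.00122545e+01  3.39589445e-01] [[-0.6, -1.5], [0.9, 0.1], [0.4, 1.1], [-0.7, 0.1], [0.0, 0.0]]
all [ 4.97400574e+02 -9.99679345e+00  3.39576469e-01] [[-0.6 -1.6]
 [ 0.9  0. ]
 [ 0.4  1. ]
 [-0.7  0. ]
 [ 0.  -0. ]
 [-1.7  0.1]
 [-1.  -0.4]]
red wrist (array([ 462.81805595, -286.79277724]), array([[0., 0.]])) black (array([ 459.89122276, -352.89998225]), array([[ 0., -0.]]))
red50 (array([ 463.18201761, -286.15997686]), array([[-0., -0.]]))
holder corners [array([ 436.81496144, -246.23442793]), array([ 492.24777464, -251.19857329]), array([ 489.47098599, -390.22636154])]
```

```bash
python3 -m jog '[[-0.21,-0.57,0,0,0,-0.99,0.2],[-0.21,-0.57,0,0,0,-0.99,0.2],[-0.21,-0.57,0,0,0,-0.99,0.2],[-0.21,-0.57,0,0,0,-0.99,0.2],[-0.21,-0.57,0,0,0,-0.99,0.2]]'
python3 -m jog '[[-0.21,-0.57,0,0,0,-0.99,0.2],[-0.21,-0.57,0,0,0,-0.99,0.2],[-0.21,-0.57,0,0,0,-0.99,0.2],[-0.21,-0.57,0,0,0,-0.99,0.2],[-0.21,-0.57,0,0,0,-0.99,0.2]]'
python3 -m jog '[[0,0,-0.5,0,0,0,0.2],[0,0,0,0,0,0,0.2],[0,0,0,0,0,0,0.2]]'; python3 w.py w4
```

```text
clock: 7.7
ee_pos: [505.2, -173.4, 297.0]
tool_rot: [0.558, 0.83, 0.0, -0.0]
force: [0.7, 0.1, 0.1]
gripper_width: 0.595
gripper_force: 0.0
clock: 8.2
ee_pos: [463.5, -287.7, 297.0]
tool_rot: [0.723, 0.691, 0.0, -0.0]
force: [-0.2, 0.2, 0.4]
gripper_width: 0.596
gripper_force: 0.0
clock: 8.5
ee_pos: [463.7, -287.3, 277.2]
tool_rot: [0.722, 0.692, -0.0, -0.001]
force: [-0.1, -0.2, 0.5]
gripper_width: 0.597
gripper_force: 0.0
cam [ 467.9 -218.9  411.7] tcp [ 463.7 -287.3  277.2] [ 0.722  0.692 -0.    -0.001] 8.5
```

View pics/w4.png

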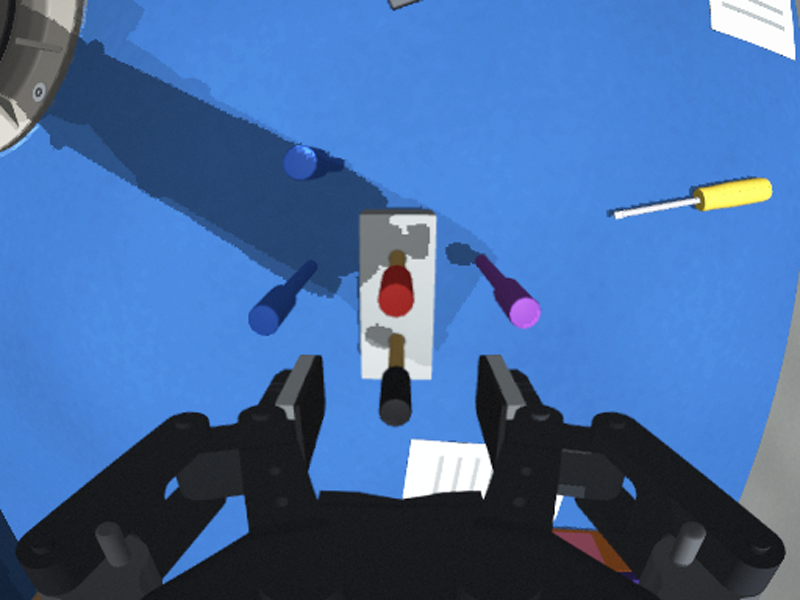

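The view shows the red handle top at (396,300) between purple (525,313) and blue (266,318), with the black handle top at (396,411). The holder is aligned with the jaws.

```bash
python3 - <<'E'
from h import *; import pickle
m,s=pickle.load(open('w4.pkl','rb')); W=lambda x,y:px((0,0),1.5625,(x,y))
one=lambda z,p:fit([('wrist',0,W(*p),m)],lambda x:{0:[x[0],x[1],z]},[460,-290])[0].round(1)
for n,z,p in(('red',170,(396,300)),('rednear50',50,(397,258)),('black',170,(396,411)),('purple',160,(525,313)),('blue',160,(266,318))): print(n,one(z,p))
print('TCP px',proj('wrist',[463.7,-287.3,170],m)*1.5625)
E
```

```text
red [ 462.6 -288.6]
rednear50 [ 462.3 -288.7]
black [ 459.5 -357.2]
purple [ 537.1 -302.6]
blue [ 385.5 -299.4]
TCP px [[397.67767109 297.24455175]]
```

```bash
python3 -m jog '[[-0.03,-0.03,-0.9,0,0,0,0.2],[0,0,-0.9,0,0,0,0.2],[0,0,-0.8,0,0,0,0.2],[0,0,-0.6,0,0,0,0.2],[0,0,-0.35,0,0,0,0.2]]' 60
python3 -m jog '[[0,0,0,0,0,0,0.2],[0,0,0,0,0,0,0.2]]'
```

```text
clock: 9.05
ee_pos: [462.5, -288.4, 134.1]
tool_rot: [0.722, 0.692, -0.0, -0.001]
force: [0.2, -0.4, 0.4]
gripper_width: 0.6
gripper_force: 0.0
clock: 9.25
ee_pos: [463.0, -289.4, 136.3]
tool_rot: [0.722, 0.692, 0.0, 0.0]
force: [-0.4, -0.4, 0.8]
gripper_width: 0.599
gripper_force: 0.0
```

```bash
python3 -m jog '[[0,0.02,-0.04,0,0,0,-0.2],[0,0,0,0,0,0,-1],[0,0,0,0,0,0,-1],[0,0,0,0,0,0,-1],[0,0,0,0,0,0,-1]]' 60
python3 -m jog '[[0,0,0,0,0,0,-1],[0,0,0,0,0,0,-1],[0,0,0,0,0,0,-1]]'
python3 -c "
from rig import arm;s=arm.sense();print(s['joint_pos'].round(2),s['wrist_torque'])"
```

```text
clock: 9.75
ee_pos: [462.6, -288.6, 134.6]
tool_rot: [0.722, 0.692, 0.0, 0.0]
force: [-3.6, 0.3, 8.6]
gripper_width: 0.22
gripper_force: 58.2
clock: 10.05
ee_pos: [462.6, -288.6, 134.6]
tool_rot: [0.722, 0.692, 0.0, 0.0]
force: [-1.7, 1.4, 8.5]
gripper_width: 0.215
gripper_force: 58.2
[-0.04  0.39  0.59  2.02 -0.29  0.81  0.68] [0.23861777 0.80456412 0.02164345]
```

```bash
python3 -m jog '[[0,0,0.2,0,0,0,-1],[0,0,0.4,0,0,0,-1],[0,0,0.6,0,0,0,-1],[0,0,0.8,0,0,0,-1],[0,0,0.8,0,0,0,-1]]'
python3 -m jog '[[0,0,0.8,0,0,0,-1],[0,0,0.7,0,0,0,-1],[0,0,0.3,0,0,0,-1],[0,0,0,0,0,0,-1]]'
python3 -m jog '[[0.1,0.85,0,0,0,0,-1],[0.1,0.85,0,0,0,0,-1],[0.1,0.85,0,0,0,0,-1],[0.1,0.85,0,0,0,0,-1],[0.1,0.85,0,0,0,0,-1]]'
python3 -m jog '[[0.1,0.85,0,0,0,0,-1],[0.1,0.75,0,0,0,0,-1],[0.1,0.6,0,0,0,0,-1],[0,0,0,0,0,0,-1],[0,0,0,0,0,0,-1]]'
```

```text
clock: 10.55
ee_pos: [462.1, -288.5, 247.4]
tool_rot: [0.722, 0.691, -0.0, -0.0]
force: [0.6, 0.1, 0.2]
gripper_width: 0.219
gripper_force: 58.6
clock: 10.95
ee_pos: [462.9, -288.6, 319.2]
tool_rot: [0.722, 0.692, 0.001, 0.001]
force: [-0.6, -0.1, -2.3]
gripper_width: 0.216
gripper_force: 58.7
clock: 11.45
ee_pos: [481.7, -116.8, 316.3]
tool_rot: [0.722, 0.692, -0.001, -0.001]
force: [0.9, 0.5, -1.5]
gripper_width: 0.217
gripper_force: 58.7
clock: 11.95
ee_pos: [493.9, -30.2, 316.4]
tool_rot: [0.722, 0.692, -0.001, -0.0]
force: [0.2, -0.2, -1.4]
gripper_width: 0.217
gripper_force: 58.7
```

```bash
python3 -m jog '[[0.08,0.5,0,0,0,0,-1],[0,0,0,0,0,0,-1],[0,0,0,0,0,0,-1]]'
cat > cr.py <<'E'
import sys,cv2,numpy as np
from h import *
n=sys.argv[1]; print(arm.sense()['ee_pos'].round(1))
c=[]
for k in('scene','side'):
    i=arm.snapshot(k)[:,:,::-1]; u,v=proj(k,[497.4,-10,190])[0].round().astype(int); u0,v0=u-30,v-50
    c.append(cv2.resize(i[v0:v0+100,u0:u0+66],(396,600),interpolation=cv2.INTER_CUBIC)); print(k,u0,v0)
cv2.imwrite(f'pics/{n}.png',np.hstack(c))
E
python3 cr.py e1
```

```text
clock: 12.25
ee_pos: [497.3, -11.2, 317.1]
tool_rot: [0.723, 0.691, -0.0, -0.0]
force: [-0.8, -0.2, -1.0]
gripper_width: 0.22
gripper_force: 58.7
[497.3 -11.2 317.1]
scene 199 102
side 255 118
```

View pics/e1.png

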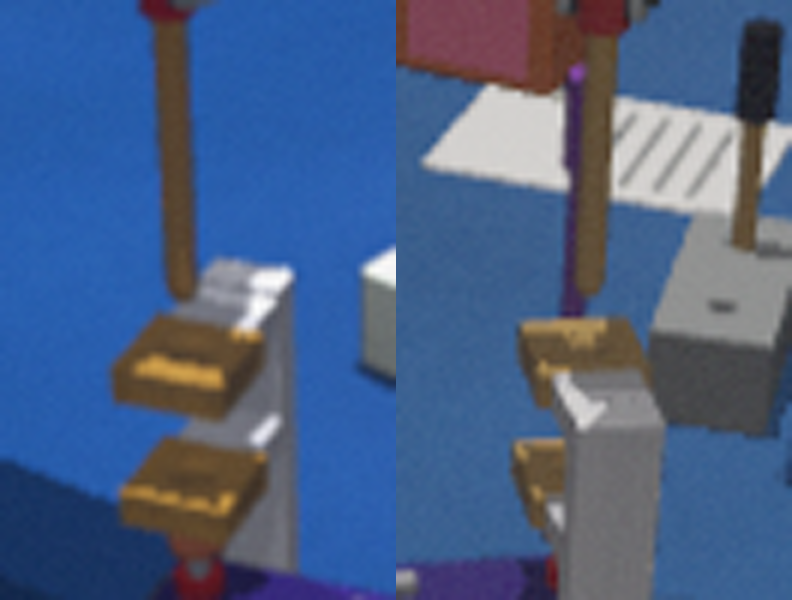

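The rod hangs just above the upper bushing: scene-half tip at (182,295), side-half tip at (588,291), with the shank top at (170,20) and (602,32).

```bash
python3 - <<'E'
from h import *
A=lambda x,y:px((199,102),6,(x,y)); B=lambda x,y:px((255,118),6,(x-396,y))
obs=[('scene','t',A(182,293)),('side','t',B(589,290)),('scene','h',A(170,22)),('side','h',B(601,34))]
x,r=fit(obs,lambda x:{'t':[x[0],x[1],192.5],'h':[x[2],x[3],302.5]},[497,-11,497,-11][:3]+[-11]) if 0 else (None,None)
f=lambda x:np.concatenate([proj(n,[x[0],x[1],x[4]] if k=='t' else [x[2],x[3],x[4]+110])[0]-p for n,k,p in obs])
s=least_squares(f,[497,-11,497,-11,192]);print(s.x.round(1),f(s.x).round(1))
P=np.array([497.3,-11.2,192.5])
for n in M: print(n,'upright rod tip,h',(proj(n,[P,P+[0,0,110]])).round(1).tolist(),'bushing',proj(n,[497.4,-10,170]).round(1))
print([o[2].round(1) for o in obs])
# bushing corners in these views -> bushing centre
pts={'a':(22,22,170),'b':(-22,22,170),'c':(-22,-22,170),'d':(22,-22,170)}
o=[('scene','c',A(113,372)),('scene','d',A(220,390)),('scene','a',A(265,335)),('side','a',B(520,325)),('side','d',B(605,322))]
for j in (o,o[:3]): print(*fit([q for q in j if q[0]=='scene'],rig(pts),[497,-10,.34]))
print({k:[proj(n,pose([497.4,-10,.34],v))[0].round(1).tolist() for n in M] for k,v in pts.items()}); print([(q[:2],q[2].round(1)) for q in o])
E
```

```text
[495.2 -10.9 498.  -12.1 192.2] [-0.5  0.7 -0.3  1.3 -0.4 -1.2 -0.6 -0.5]
scene upright rod tip,h [[229.0, 151.4], [226.5, 103.7]] bushing [[229.9 160. ]]
side upright rod tip,h [[285.6, 167.0], [288.4, 122.8]] bushing [[284.9 175.7]]
[array([228.9, 150.4]), array([286.8, 165.9]), array([226.9, 105.2]), array([288.8, 123.2])]
[ 4.98686717e+02 -1.06215790e+01  3.63418519e-01] [[-0.4 -0.2]
 [ 0.3  0.2]
 [ 0.1 -0.1]]
[ 4.98686717e+02 -1.06215790e+01  3.63418519e-01] [[-0.4 -0.2]
 [ 0.3  0.2]
 [ 0.1 -0.1]]
{'a': [[242.7, 157.2], [277.4, 180.7]], 'b': [[225.1, 153.9], [296.1, 179.8]], 'c': [[216.7, 163.0], [292.1, 170.9]], 'd': [[235.0, 166.6], [274.1, 171.7]]}
[(('scene', 'c'), array([217.4, 163.6])), (('scene', 'd'), array([235.2, 166.6])), (('scene', 'a'), array([242.8, 157.4])), (('side', 'a'), array([275.2, 171.8])), (('side', 'd'), array([289.4, 171.2]))]
```

The rod and bushing agree to about 1 mm in both views, so I'll insert.

```bash
python3 -m jog '[[0.01,0.025,-0.2,0,0,0,-1],[0,0,-0.25,0,0,0,-1],[0,0,-0.25,0,0,0,-1],[0,0,-0.25,0,0,0,-1],[0,0,0,0,0,0,-1]]'
python3 -m jog '[[0,0,-0.2,0,0,0,-1],[0,0,-0.2,0,0,0,-1],[0,0,-0.2,0,0,0,-1],[0,0,0,0,0,0,-1]]'
```

```text
clock: 12.85
ee_pos: [497.2, -9.5, 278.0]
tool_rot: [0.722, 0.692, -0.001, -0.001]
force: [0.8, 0.0, -0.5]
gripper_width: 0.214
gripper_force: 58.6
clock: 13.25
ee_pos: [497.5, -9.4, 254.5]
tool_rot: [0.722, 0.692, -0.001, -0.0]
force: [-0.9, 0.7, -0.8]
gripper_width: 0.219
gripper_force: 58.6
```

```bash
python3 -m jog '[[0,-0.01,-0.2,0,0,0,-1],[0,0,-0.2,0,0,0,-1],[0,0,-0.2,0,0,0,-1],[0,0,0,0,0,0,-1]]'
python3 -m jog '[[0,0,-0.2,0,0,0,-1],[0,0,-0.2,0,0,0,-1],[0,0,0,0,0,0,-1]]'
```

```text
clock: 13.65
ee_pos: [497.4, -9.9, 230.5]
tool_rot: [0.722, 0.692, -0.001, -0.0]
force: [0.3, 0.3, -1.0]
gripper_width: 0.216
gripper_force: 58.7
clock: 13.95
ee_pos: [497.5, -9.8, 214.6]
tool_rot: [0.722, 0.692, -0.001, -0.0]
force: [0.2, 0.6, 0.0]
gripper_width: 0.216
gripper_force: 58.7
```

```bash
for i in 1; do python3 -m jog '[[0,0,-0.1,0,0,0,-1],[0,0,0,0,0,0,-1],[0,0,0,0,0,0,-1]]'; python3 -m jog '[[0,0,-0.1,0,0,0,-1],[0,0,0,0,0,0,-1],[0,0,0,0,0,0,-1]]'; python3 -m jog '[[0,0,-0.08,0,0,0,-1],[0,0,0,0,0,0,-1],[0,0,0,0,0,0,-1],[0,0,0,0,0,0,-1]]'; done
```

```text
clock: 14.25
ee_pos: [498.1, -9.8, 211.8]
tool_rot: [0.722, 0.692, 0.0, 0.0]
force: [-0.3, -0.7, -0.7]
gripper_width: 0.218
gripper_force: 58.7
clock: 14.55
ee_pos: [498.1, -9.8, 207.7]
tool_rot: [0.722, 0.692, 0.0, 0.0]
force: [-0.4, 0.2, -0.6]
gripper_width: 0.216
gripper_force: 58.8
clock: 14.95
ee_pos: [498.1, -9.8, 204.6]
tool_rot: [0.722, 0.692, 0.0, 0.0]
force: [0.5, 0.2, 2.1]
gripper_width: 0.218
gripper_force: 59.0
```

```bash
python3 -m jog '[[0,0,-0.04,0,0,0,-1],[0,0,0,0,0,0,-1],[0,0,0,0,0,0,-1]]'
for i in 1 2 3; do python3 -m jog '[[0,0,0,0,0,0,-1],[0,0,0,0,0,0,-1]]' | grep -E 'ee_pos|^force'; done; python3 cr.py e2; python3 -c "
import cv2;i=cv2.imread('pics/e2.png');print(i.shape)"
```

```text
clock: 15.25
ee_pos: [498.1, -9.8, 202.9]
tool_rot: [0.722, 0.692, 0.0, 0.0]
force: [1.1, 0.7, 2.5]
gripper_width: 0.218
gripper_force: 59.1
ee_pos: [498.1, -9.8, 203.0]
force: [1.3, 0.1, 3.2]
ee_pos: [498.1, -9.8, 202.9]
force: [0.6, 0.8, 3.7]
ee_pos: [498.1, -9.8, 202.9]
force: [0.7, 0.9, 3.1]
[498.1  -9.8 202.9]
scene 199 102
side 255 118
(600, 792, 3)
```

View pics/e2.png

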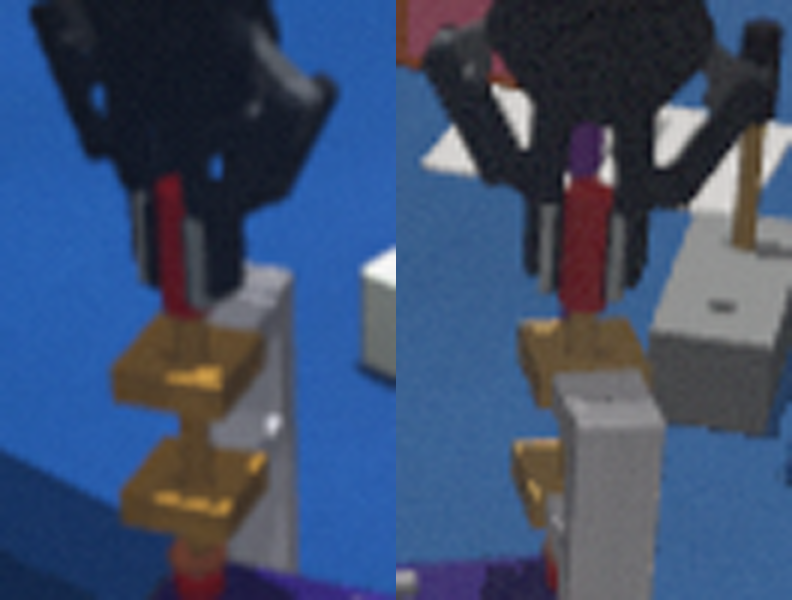

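The rod passes through both bushings (scene half, (195,330) to (200,540)) and presses the contact. The force rose about 4 N, so the contact is down about 7 mm. I'm handing in.

```bash
python3 -c "
from rig import arm;print(arm.hand_in())"
```

```text
the job is handed in; nothing more can be done
None
```

I handed the job in with the pointer at its zero stop and the red rod still gripped, through both bushings and holding the contact about 7 mm down (estimated from force and TCP height); nothing else was touched, and the hand-in returned no verdict.

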